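# Level the table griddle with its screw foot, then hold the spirit level down

### The job

The griddle slopes and batter would run off to one side. Pick up the yellow spirit level, lay it lengthwise on the middle of the hot plate (along the line to the screw foot) and let go of it; then turn the black knob of the screw foot until the bubble stands between the two black lines. Finish by pressing the level down onto the plate from above with about 10 N, the bubble still between the lines, and end the program while you keep pressing: do not let go. Leave the salt shaker and the matchbox where they are.

Things in the scene. Friction and masses are not known exactly. Their poses are not given: they have to be found in the camera images.
- level: spirit level: yellow bar 160 x 26 mm, 34 mm high over its two black rubber thumb pads (34 x 18 mm, centred 55 mm either side of the middle), 0.13 to 0.23 kg; between them a green vial with a pale bubble and two black lines. Origin: centre of its underside; x along its length, z up. Starts on the table. Take it across its width at the middle.
- bubble (a joint): position of the bubble along the level's own +x (m), 0 when centred; the bubble runs to the higher end, 0.4 mm for each milliradian of slope, and needs about 1.5 s to settle. It is 14 mm long and the black lines are 18 mm apart, so it is fully between them within 2 mm of the middle.
- hotplate: the tilting part of the electric table griddle: grey body 240 x 140 mm with a dark steel plate 226 x 126 mm on top, fixed to the table by its two rear rubber feet. Origin: on the tilt hinge at those feet, 105 mm from the plate's middle away from the screw foot; x runs along the plate towards the screw foot, z is normal to the plate. The foot end is too low at the start.
- plate_top (a point): middle of the hot plate's upper face, about 54 mm above the table; same axes as hotplate (x towards the screw foot, z up)
- knob_grip (a point): on the upright axis of the screw foot, at half height of its round black knob: 40 mm across, 26 mm high (13 mm below to 13 mm above this point), 86 mm above the table, white mark on top; 165 mm from the plate's middle, clear all round at the knob's height. The knob does not rise or sink.
- foot_knob: the screw foot (pad, stem and knob in one piece), origin on the table under knob_grip, turns with the knob. Turning it clockwise seen from above raises this end of the plate: 12.5 milliradian of slope, so 5 mm of bubble, for each radian. At the start it lacks 1.2 to 2.8 rad. It turns with about 0.15 N m and stays where it is left.
- salt: salt shaker, 44 mm across, 90 mm high, origin at its underside; leave alone
- matchbox: blue matchbox, 36 x 53 mm, 14 mm high, lying on the table near the griddle; leave alone
Not all that is in view belongs to the job. Of the things shaped like the level, the yellow one is meant.

How it is judged:
By the outcome, as a careful person would: the job done as asked, in the order asked, and still so for the second after the job is handed in, while the arm keeps its last pose, push and grip.
It also fails if it takes over 72 s, if anything falls off the work surface, if the arm or the gripper's body presses on something with over 40 N, if the wrist force passes 120 N, or if a joint passes its speed limit or range.

### The arm

A 6-joint arm with a two-finger parallel gripper is mounted at the origin on the work surface; the furniture and walls round the work are solid. World frame = base frame: x ahead of the robot, y to its left, z up, the work surface at z = 0. Lengths are in m, angles in rad, forces in N, time in s.
With the tool pointing down it reaches from about 0.375 to 0.975 m from the base axis. Payload 3.8 kg.
Tool frame: the origin (TCP) lies midway between the tips of the shut fingers; the grasp point (between the pads) lies 19 mm behind it; z points along the fingers, y is the line along which they close (so a half turn about z gives the same grasp; the last joint's range is limited). The gripper opens to 85 mm and grips with 20 to 120 N. Pads are 22 mm wide; open, the fingers measure 114 mm over their backs; the gripper's body (76 mm by 85 mm) begins 54 mm behind the grasp point. The pads swing forward as they close: fully open they stand 13 mm farther back than shut.
Start: joints at [1.223, 0.264, 1.604, -0, 1.274, -0.037], TCP at [0.206, 0.643, 0.231] pointing down, gripper open.
Joint ranges: [-2.63, 2.63], [-0.94, 2.18], [0.31, 2.57], [-1.31, 4.45], [0, 2.66], [-2.55, 2.55]. Speed limits (rad/s): [2.57, 2.57, 3.14, 3.14, 3.14, 3.14].

### API

Orientations are given as a rotation vector (axis times angle).
In Python, from workcell import status, read_camera, workorder, masks_of gives the robot as it stands.
- The arm moves only by the tool drive_tool, never from a script. Its argument "rows" is a list of rows, each a list of 7 numbers: the turn, a rotation vector about the tool's x, y, z in degrees, then the shift along the tool's x, y, z in m, then the opening, from 0 (shut) to 1 (fully open). In form: [[ax, ay, az, tx, ty, tz, claw], ...]. A call has 1 to 8 rows; each row shifts and turns the commanded pose from where the row before left it, along the tool's axes as they then stand; what a row does not reach is not made up. A row lasts 1/12 s, in which the tool goes at most 41.7 mm and 7.16 degrees, less where a joint would pass 70% of its speed; a pose out of reach is approached as far as the arm can. A call is refused whole if a number of a shift passes 0.0417 or a number of a turn 7.16, either way. A call with a gripper value outside its range is refused whole. The fingers move at their own pace and stop on an object; "force" is the grip in N (left out, the last holds). Time passes only in rows, so rows that do not move let the fingers close. It gives the time, the measured TCP pose, the force, the opening and the grip force at its end, in the units of the state.
- status.read_state(): the state, without advancing time (a new reading comes with each control period).
- read_camera(name): name is "scene" or "top" or "wrist"; returns a dict with "color" (400x640x3 uint8, red, green, blue), "intrinsics" (3x3 intrinsics, pixels), "D" ([k1, k2, p1, p2, k3] as OpenCV has them; the pictures are not rectified), "world_from_camera" (4x4, takes a point from camera to world coordinates); the wrist camera has in their place "mount" (4x4, takes a point from camera to tool coordinates, whose origin is the TCP and whose axes are the flange's). Camera axes: x right, y up, looking along -z (the intrinsics and any distortion apply to the point x, -y, -z); pixel columns grow to the right and rows downward; lengths in m; the calibration is good to about 2 mm. A picture is of the moment at which its call begins: read the wrist's pose just before it. There is no depth.
- workorder.finish_job(): hands the job in; it is judged then, once.
Trained networks look in a picture, given as the dict that the camera call returned (one of the last four; its "shot" number tells which), for a name from the list of things; names that differ only in an ending like _2 or _b are one class to them, and where a whole thing is asked for, a point or a joint stands for the part that bears it (a point fixed in the world has none). Each returns a list of dicts, best first, with "score" (0 to 1); they miss things now and then, are a little off and sometimes report something else, mostly with a low value. They report only what shows in the picture. A call takes as long as a camera call. They do not tell look-alikes from the thing itself.
- masks_of(picture, name): "mask" (400x640 bool, what is visible of it) and "bbox" ([left, top, right, bottom] in pixels, round what is visible of it).
The state is a dict: "time": time; "q": joint angles; "joint_vel": joint speeds; "joint_torque": joint torques, N m; "tool_pos": TCP position; "tcp_rot": TCP orientation; "wrist_force": force on the tool from outside, world axes, zero at the start; "torque": the same for the moment, N m; "width": opening from 0.0 (shut) to 1.0 (fully open); "grip_force": force on a finger pad.
Only numpy, scipy, OpenCV 4.12 (cv2) and the standard library are available. Lean on these libraries where they do the work, as an engineer would, in place of code of your own. Each camera call takes 0.05 s, during which the arm holds its last target. There are 200 camera calls.

## Working session

There is one attempt and no reset: what is moved stays moved. The work goes in short steps, Python scripts to look and compute and a tool call to move; the robot and the scene stay as the last step left them, time stands still between calls to the robot, and variables do not carry over. Pictures are saved under pics/ and viewed, at most 12 in all, crops included, and the job is handed in when it is done.

Besides the shell and the picture viewer there is one more tool, called after "Request:" as a command line: name --pt "numbers of a row" for each row, then --argument value for the rest. drive_tool: Moves the arm, as the interface text tells. Its arguments: {"type":"object","properties":{"rows":{"type":"array"},"force":{"type":"number"}},"required":["rows"]}

```bash
mkdir -p pics
cat > h.py <<'E'
import numpy as np, cv2
from workcell import status, read_camera, workorder, masks_of
from scipy.spatial.transform import Rotation as R
def T_tool(s):
    T=np.eye(4);T[:3,:3]=R.from_rotvec(s["tcp_rot"]).as_matrix();T[:3,3]=s["tool_pos"];return T
def cam(name):
    s=status.read_state();p=read_camera(name)
    p["T"]=T_tool(s)@np.array(p["mount"]) if name=="wrist" else np.array(p["world_from_camera"])
    return p
def ray(p,uv):
    u=cv2.undistortPoints(np.array(uv,float).reshape(-1,1,2),np.array(p["intrinsics"]),np.array(p["D"])).reshape(-1,2)
    d=np.c_[u[:,0],-u[:,1],-np.ones(len(u))]@p["T"][:3,:3].T
    return p["T"][:3,3],d
def onz(p,uv,z):
    o,d=ray(p,uv);return o+d*((z-o[2])/d[:,2])[:,None]
def tri(pu):
    A=np.zeros((3,3));b=np.zeros(3);L=[]
    for p,uv in pu:
        o,d=ray(p,[uv]);d=d[0]/np.linalg.norm(d[0]);M=np.eye(3)-np.outer(d,d);A+=M;b+=M@o;L.append((o,M))
    x=np.linalg.solve(A,b);return x,[np.linalg.norm(M@(x-o)) for o,M in L]
def proj(p,X):
    Xc=(np.atleast_2d(X)-p["T"][:3,3])@p["T"][:3,:3]
    return cv2.projectPoints(Xc*[1,-1,-1],np.zeros(3),np.zeros(3),np.array(p["intrinsics"]),np.array(p["D"]))[0].reshape(-1,2)
def save(p,n): cv2.imwrite("pics/"+n,p["color"][:,:,::-1])
E
python3 - <<'E'
from h import *
import pickle
print(status.read_state())
ps={}
for c in("scene","top","wrist"):
    p=cam(c);save(p,c+"0.png");ps[c]=p
    print(c,p["T"].round(3).tolist())
    for n in("level","hotplate","foot_knob","salt","matchbox"):
        for m in masks_of(p,n): 
            ys,xs=np.nonzero(m["mask"]);print(n,round(m["score"],2),m["bbox"],xs.mean().round(),ys.mean().round(),p["color"][m["mask"]].mean(0).round())
pickle.dump(ps,open("p0.pkl","wb"))
E
```

```text
{'time': 0.0, 'q': array([ 1.22309658e+00,  2.64736106e-01,  1.60539035e+00, -1.90975311e-05,
        1.27368613e+00, -3.69316325e-02]), 'joint_vel': array([-0.00114801, -0.00249792,  0.00040661,  0.00045102,  0.001337  ,
        0.00030426]), 'joint_torque': array([-1.07764536e-03, -5.15120423e+01, -3.67316759e+01, -8.14097393e-05,
        1.29376526e-02,  8.23865093e-06]), 'tool_pos': array([0.20618602, 0.64196686, 0.22996468]), 'tcp_rot': array([-0.48611954, -3.1033413 ,  0.00342781]), 'wrist_force': array([0.0985305 , 0.302436  , 0.08011454]), 'torque': array([-0.03240772, -0.02787209, -0.0120673 ]), 'grip_force': 0.0, 'width': 0.9957735161608803}
scene [[0.757, 0.416, -0.503, -0.285], [-0.653, 0.469, -0.595, -0.437], [-0.011, 0.779, 0.627, 0.852], [0.0, 0.0, 0.0, 1.0]]
level 0.8 [305.1, 182.5, 347.7, 209.4] 325.0 194.0 [129. 115.  32.]
level 0.7 [264.3, 141.3, 294.6, 167.9] 281.0 157.0 [87. 86. 74.]
level 0.65 [267.9, 219.7, 279.3, 235.2] 277.0 228.0 [94. 83. 73.]
hotplate 0.88 [346.9, 201.4, 450.0, 265.6] 398.0 234.0 [103.  99.  96.]
foot_knob 0.63 [435.5, 236.0, 457.7, 272.2] 
[... 382 characters left out ...]
5.7, 282.5] 310.0 257.0 [86. 93. 74.]
level 0.72 [283.1, 133.2, 296.8, 185.7] 290.0 159.0 [143. 141.  39.]
hotplate 0.79 [346.0, 130.7, 446.3, 181.4] 389.0 155.0 [112. 108. 105.]
foot_knob 0.54 [438.7, 138.8, 456.5, 154.0] 448.0 145.0 [77. 64. 58.]
salt 0.7 [333.7, 204.4, 351.1, 220.8] 342.0 212.0 [172. 157. 141.]
matchbox 0.57 [321.9, 132.0, 334.7, 150.3] 329.0 141.0 [ 81.  91. 125.]
wrist [[0.305, -0.901, -0.308, 0.125], [0.952, 0.289, 0.098, 0.667], [0.0, -0.323, 0.946, 0.374], [0.0, 0.0, 0.0, 1.0]]
level 0.93 [2.7, 159.8, 110.3, 278.5] 51.0 225.0 [65. 73. 65.]
level 0.67 [373.5, 301.9, 428.0, 382.6] 400.0 341.0 [75. 87. 75.]
salt 0.68 [1.1, 309.8, 63.3, 374.6] 29.0 343.0 [123. 118. 110.]
```

View pics/top0.png

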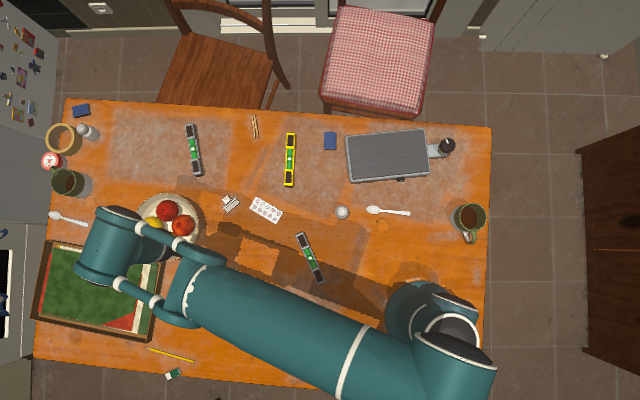

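View pics/scene0.png

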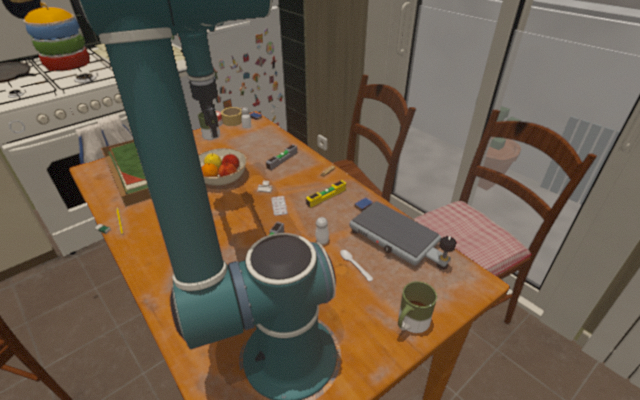

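Run:
```python
from h import *
import pickle
ps=pickle.load(open("p0.pkl","rb"));t=ps["top"];s=ps["scene"]
# yellow segmentation
for n,p in(("top",t),("scene",s)):
    hsv=cv2.cvtColor(p["color"],cv2.COLOR_RGB2HSV)
    m=cv2.inRange(hsv,(22,120,60),(36,255,255))
    k,l,st,c=cv2.connectedComponentsWithStats(m)
    for i in range(1,k):
        if st[i,4]>15:print(n,st[i],c[i].round(1))
print("level mid",tri([(t,(289.9,159.3)),(s,(326,195.5))]))
print("knob",tri([(t,(447.5,146.4)),(s,(446.5,244))]))
print("onz level",onz(t,[(289.9,159.3)],.03), "knob top",onz(t,[(447.5,146.4)],.09))
print("plate",onz(t,[(389,155)],.05),"salt",onz(t,[(342,212)],.05),"match",onz(t,[(328,141)],.01))
print("others",onz(t,[(194,149),(310,257)],.03))
```

```text
top [284 133  11  53 262] [289.4 159.5]
top [144 217  19  11 133] [154.1 221.8]
top [150 348  44  15 112] [171.1 354.8]
scene [204 154  17  13 146] [212.5 159.1]
scene [306 180  40  27 317] [326.5 194. ]
scene [117 209   6  24  49] [119.3 220.8]
level mid (array([0.46176526, 0.3885273 , 0.00575432]), [np.float64(0.0015095848545765207), np.float64(0.0015095848545764673)])
knob (array([ 0.4879367 , -0.06447286,  0.08711143]), [np.float64(0.0013879795047224582), np.float64(0.0013879795047223613)])
onz level [[0.45844884 0.38548355 0.03      ]] knob top [[ 0.48831269 -0.06474546  0.09      ]]
plate [[0.46977982 0.09560327 0.05      ]] salt [[0.30257101 0.23125888 0.05      ]] match [[0.5190091  0.27331192 0.01      ]]
others [[0.48820658 0.67447272 0.03      ]
 [0.17264728 0.32215831 0.03      ]]
```

The top view shows three level-like bars: a grey/black one at (194,149), a grey one at (310,257) and the yellow one at (290,159). The description calls for yellow, so I choose (290,159). The griddle is at (389,155), with the knob at (447,146) on its right. I'm moving over the yellow bar for a close look.

Request:
drive_tool --pt "0 0 0 -0.032 -0.0165 0 1" --pt "0 0 0 -0.032 -0.0165 0 1" --pt "0 0 0 -0.032 -0.0165 0 1" --pt "0 0 0 -0.032 -0.0165 0 1" --pt "0 0 0 -0.032 -0.0165 0 1" --pt "0 0 0 -0.032 -0.0165 0 1" --pt "0 0 0 -0.032 -0.0165 0 1" --pt "0 0 0 -0.032 -0.0165 0 1"

```text
time: 1.57
tool_pos: [0.4108, 0.4373, 0.2315]
tcp_rot: [0.486, 3.103, 0.001]
wrist_force: [0.1, 0.9, -0.1]
width: 0.999
grip_force: 0.0
```

Request:
drive_tool --pt "0 0 0 -0.032 -0.0165 0 1" --pt "0 0 0 -0.032 -0.0165 0 1" --pt "0 0 -6 0 0 0 1" --pt "0 0 -6 0 0 0 1" --pt "0 0 -6 0 0 0 1" --pt "0 0 0 0 0 0 1" --pt "0 0 0 0 0 0 1"

```text
time: 2.15
tool_pos: [0.4607, 0.3876, 0.2314]
tcp_rot: [-0.0, 3.142, 0.0]
wrist_force: [0.3, -0.1, 0.2]
width: 1.003
grip_force: 0.0
```

```bash
cat >> h.py <<'E'
def yel(p):
    hsv=cv2.cvtColor(p["color"],cv2.COLOR_RGB2HSV)
    m=cv2.morphologyEx(cv2.inRange(hsv,(22,110,50),(36,255,255)),cv2.MORPH_CLOSE,np.ones((25,25)))
    k,l,st,c=cv2.connectedComponentsWithStats(m)
    i=1+st[1:,4].argmax();return (l==i)
def show():
    s=status.read_state();M=R.from_rotvec(s["tcp_rot"]).as_matrix()
    print("t",round(s["time"],2),"tcp",s["tool_pos"].round(4),"yaw_y",np.degrees(np.arctan2(M[1,1],M[0,1])).round(2),"z",M[:,2].round(3),"q",s["q"].round(2),"F",s["wrist_force"].round(1),"w",round(s["width"],3),"g",round(s["grip_force"],1));return s
E
python3 - <<'E'
from h import *
import pickle
show();p=cam("wrist");save(p,"w1.png");pickle.dump(p,open("w1.pkl","wb"))
m=yel(p);ct=cv2.findContours(m.astype(np.uint8),0,2)[0];c=max(ct,key=cv2.contourArea)
r=cv2.minAreaRect(c);b=cv2.boxPoints(r);print(r);print(onz(p,b,.030).round(4), onz(p,[r[0]],.03))
E
```

```text
t 2.15 tcp [0.4607 0.3876 0.2314] yaw_y 90.01 z [ 0.  0. -1.] q [ 0.66  0.13  1.77  0.    1.25 -0.91] F [ 0.3 -0.1  0.2] w 1.003 g 0.0
((318.547119140625, 163.18026733398438), (26.376039505004883, 153.22373962402344), 2.045408248901367)
[[0.5374 0.3719 0.03  ]
 [0.3784 0.3788 0.03  ]
 [0.3792 0.4037 0.03  ]
 [0.5385 0.4006 0.03  ]] [[0.45279121 0.38892441 0.03      ]]
```

View pics/w1.png

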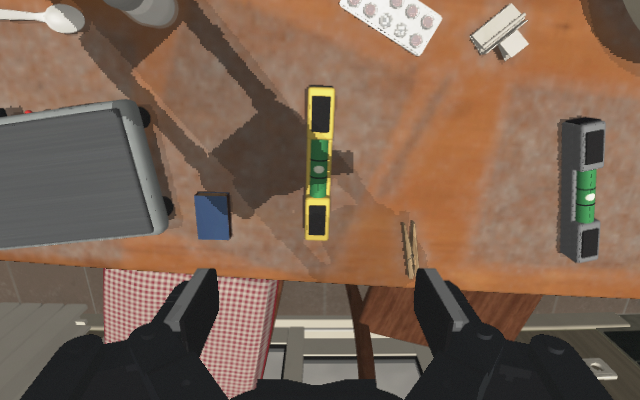

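The wrist crop shows the yellow bar at (318,163), with black pads at (321,112) and (317,219). The grey look-alike is at (585,190), the matchbox at (212,215) and the griddle's rear end at the left. The choice is confirmed. I'll descend a little for a second view.

Request:
drive_tool --pt "0 0 0 0 0 0.035 1" --pt "0 0 0 0 0 0.035 1" --pt "0 0 0 0 0 0.03 1" --pt "0 0 0 0 0 0 1" --pt "0 0 0 0 0 0 1"

```text
time: 2.62
tool_pos: [0.4589, 0.3868, 0.1294]
tcp_rot: [0.004, -3.138, 0.005]
wrist_force: [0.6, -0.0, -0.0]
width: 1.001
grip_force: 0.0
```

```bash
cat >> h.py <<'E'
def pads(p):
    m=yel(p);ct=cv2.findContours(m.astype(np.uint8),0,2)[0];c=max(ct,key=cv2.contourArea)
    m=cv2.fillPoly(np.zeros(m.shape,np.uint8),[cv2.convexHull(c)],1)
    d=((p["color"].max(2)<45)&(m>0)).astype(np.uint8);d=cv2.morphologyEx(d,cv2.MORPH_OPEN,np.ones((5,5)))
    k,l,st,ce=cv2.connectedComponentsWithStats(d);i=1+np.argsort(-st[1:,4])[:2];print(st[i].tolist())
    return ce[sorted(i,key=lambda j:ce[j][1])]
E
python3 - <<'E'
from h import *
import pickle
show();p=cam("wrist");save(p,"w2.png");q=pickle.load(open("w1.pkl","rb"));ps=pickle.load(open("p0.pkl","rb"))
a=pads(q);b=pads(p);print(a,b)
P=[]
for i in(0,1):
    x,e=tri([(q,a[i]),(p,b[i])]);print(x.round(4),np.round(e,4));P.append(x)
Q=onz(p,b,.034);print(Q, "mid",Q.mean(0),"ang",np.degrees(np.arctan2(*(Q[1]-Q[0])[[1,0]])),np.linalg.norm(Q[0]-Q[1]))
E
```

```text
t 2.62 tcp [0.4589 0.3868 0.1294] yaw_y 90.15 z [-0.004 -0.003 -1.   ] q [ 0.66  0.21  1.87 -0.    1.07 -0.91] F [ 0.6 -0.  -0. ] w 1.001 g 0.0
[[309, 224, 15, 11, 147], [310, 213, 15, 10, 130]]
[[311, 134, 18, 21, 247], [313, 253, 17, 20, 234]]
[[316.61538462 217.73076923]
 [315.98639456 228.50340136]] [[318.17813765 145.8340081 ]
 [321.55128205 261.52136752]]
[0.3433 0.3854 0.4545] [0.0005 0.0005]
[ 0.5917  0.3895 -0.1257] [0.003 0.003]
[[0.41459488 0.38656616 0.034     ]
 [0.50408172 0.38966249 0.034     ]] mid [0.4593383  0.38811433 0.034     ] ang 1.9817016985459461 0.0895403986788044
```

View pics/w2.png

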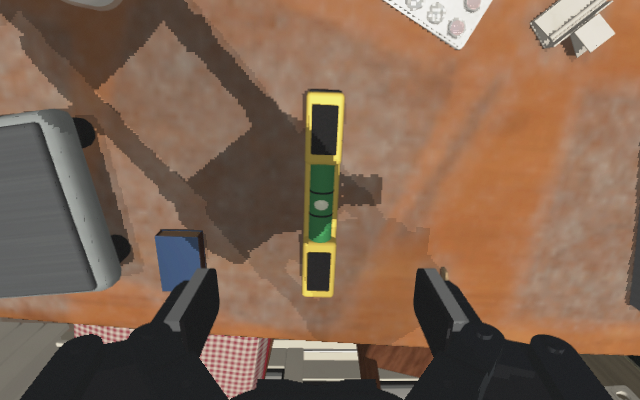

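The bar has pads at (324,130) and (318.5,272), and the bubble is at (321,205). The matchbox is at (181,260). The open fingers come down either side of the bar.

Run:
```python
from h import *
import pickle
p=cam("wrist");q=pickle.load(open("w1.pkl","rb"));ps=pickle.load(open("p0.pkl","rb"))
s=show()
a=[(321,112.5),(317,219.5)];b=[(324,130),(318.5,272)]
for i in(0,1): print(tri([(q,a[i]),(p,b[i])]))
for pp,u in((q,a),(p,b)):
    Q=onz(pp,u,.034);print(Q.round(4), "mid",Q.mean(0).round(4),"ang",np.degrees(np.arctan2(*(Q[1]-Q[0])[[1,0]])),np.linalg.norm(Q[0]-Q[1]))
print("matchbox",onz(p,[(157,232),(203,232),(163,290),(205,285)],.014).round(3))
# griddle corners in w1 (top rear corners) and hotplate mask in top/scene
print(proj(ps["top"],[[.459,.388,.034]]),proj(ps["scene"],[[.459,.388,.034]]))
```

```text
t 2.72 tcp [0.4617 0.3888 0.1334] yaw_y 90.17 z [ 0.002  0.002 -1.   ] q [ 0.66  0.21  1.86 -0.    1.07 -0.92] F [ 0.5 -0.   0.4] w 0.999 g 0.0
(array([0.39628378, 0.39008328, 0.11101116]), [np.float64(0.0001369040891386364), np.float64(0.0001369040891385277)])
(array([0.50292813, 0.3880194 , 0.05780166]), [np.float64(0.0006438393472676812), np.float64(0.000643839347267638)])
[[0.4024 0.3911 0.034 ]
 [0.5126 0.3875 0.034 ]] mid [0.4575 0.3893 0.034 ] ang -1.8712330224372202 0.11019505649294921
[[0.4061 0.392  0.034 ]
 [0.5169 0.3889 0.034 ]] mid [0.4615 0.3905 0.034 ] ang -1.607791321585351 0.11086156663729553
matchbox [[0.492 0.255 0.014]
 [0.492 0.294 0.014]
 [0.548 0.252 0.014]
 [0.542 0.29  0.014]]
[[288.93823012 158.85990683]] [[325.97408096 189.22385465]]
```

Request:
drive_tool --pt "0 0 1.75 -0.0005 0.0015 0.031 1" --pt "0 0 0 0 0 0.031 1" --pt "0 0 0 0 0 0.031 1" --pt "0 0 0 0 0 0.031 1" --pt "0 0 0 0 0 0 1" --pt "0 0 0 0 0 0 0.2" --pt "0 0 0 0 0 0 0.1" --pt "0 0 0 0 0 0 0.1" --force 40

```text
time: 3.38
tool_pos: [0.4638, 0.3913, 0.0111]
tcp_rot: [0.043, 3.136, 0.006]
wrist_force: [0.5, 0.3, -0.3]
width: 0.604
grip_force: 0.0
```

Request:
drive_tool --pt "0 0 0 0 0 0 0.1" --pt "0 0 0 0 0 0 0.1" --pt "0 0 0 0 0 0 0.1" --pt "0 0 0 0 0 0 0.1" --pt "0 0 0 0 0 0 0.1"

```text
time: 3.8
tool_pos: [0.4627, 0.3904, 0.0098]
tcp_rot: [0.043, 3.138, 0.004]
wrist_force: [-0.4, -1.1, 8.1]
width: 0.289
grip_force: 40.8
```

Run:
```python
from h import *
import pickle
show();ps=pickle.load(open("p0.pkl","rb"))
a=cv2.resize(ps["top"]["color"][110:200,330:470],None,fx=5,fy=5,interpolation=cv2.INTER_CUBIC)
b=cv2.resize(ps["scene"]["color"][190:280,335:475],None,fx=5,fy=5,interpolation=cv2.INTER_CUBIC)
cv2.imwrite("pics/c1.png",cv2.resize(np.vstack([a,b]),None,fx=.66,fy=.66)[:,:,::-1])
```

```text
t 3.8 tcp [0.4627 0.3904 0.0098] yaw_y 88.44 z [ 0.003  0.002 -1.   ] q [ 0.66  0.36  1.93 -0.    0.85 -0.88] F [-0.4 -1.1  8.1] w 0.289 g 40.8
```

View pics/c1.png

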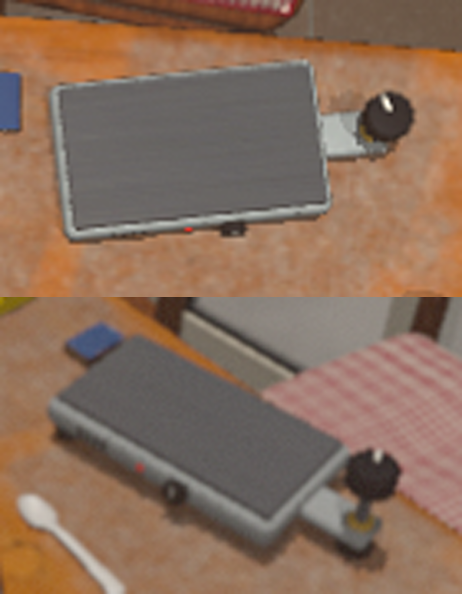

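The crop shows the dark plate corners at (60,92), (308,65), (322,207), (76,232) in the top part and (135,338), (345,450), (268,520), (55,402) in the scene part. The knob tops are at (387,117) and (373,468). I'll lift while measuring the plate from these.

Run:
```python
from h import *
import pickle
ps=pickle.load(open("p0.pkl","rb"));t=ps["top"];s=ps["scene"]
a=np.array([(60,92),(308,65),(322,207),(76,232)])/3.3+[330,110]
b=(np.array([(135,338),(345,450),(268,520),(55,402)])-[0,297])/3.3+[335,190]
for i in range(4): 
    x,e=tri([(t,a[i]),(s,b[i])]);print(x.round(4),np.round(e,4))
C=onz(t,a,.054);print(C.round(4),"mid",C.mean(0))
print("lens",np.linalg.norm(C-np.roll(C,-1,0),axis=1))
d=(C[1]+C[2]-C[0]-C[3]);print("ang",np.degrees(np.arctan2(d[1],d[0])))
k=tri([(t,np.array([387,113])/3.3+[330,110]),(s,np.array([373,463-297])/3.3+[335,190])]);print("knob",k, onz(t,[np.array([386,116])/3.3+[330,110]],.095))
k=onz(t,[np.array([386,116])/3.3+[330,110]],.095)[0]
v=k-C.mean(0);print("mid->knob",np.hypot(*v[:2]),np.degrees(np.arctan2(v[1],v[0])))
```

```text
[0.5193 0.215  0.0476] [0.0011 0.0011]
[ 0.5489 -0.0079  0.0376] [0.0007 0.0007]
[ 0.4214 -0.019   0.0443] [0.0024 0.0024]
[0.3948 0.1999 0.0468] [0.0002 0.0002]
[[ 0.5186  0.2146  0.054 ]
 [ 0.5452 -0.0049  0.054 ]
 [ 0.4181 -0.015   0.054 ]
 [ 0.394   0.2002  0.054 ]] mid [0.46897808 0.09871811 0.054     ]
lens [0.2210663  0.12742471 0.21658032 0.12541728]
ang -83.3518599558693
knob (array([ 0.49301139, -0.06243259,  0.09578973]), [np.float64(0.00028812151421905835), np.float64(0.0002881215142190112)]) [[ 0.49077722 -0.06195034  0.095     ]]
mid->knob 0.16214053571979745 -82.27341744308573
```

Request:
drive_tool --pt "0 0 0 0 0 -0.015 0.1" --pt "0 0 0 0 0 -0.035 0.1" --pt "0 0 0 0 0 -0.035 0.1" --pt "0 0 0 0 0 -0.035 0.1" --pt "0 0 0 0 0 -0.03 0.1"

```text
time: 4.22
tool_pos: [0.4612, 0.3892, 0.1597]
tcp_rot: [0.043, 3.14, 0.001]
wrist_force: [0.7, 0.7, -1.7]
width: 0.293
grip_force: 39.8
```

Request:
drive_tool --pt "0 0 0 -0.0024 -0.0361 0 0.1" --pt "0 0 0 -0.0024 -0.0361 0 0.1" --pt "0 0 0 -0.0024 -0.0361 0 0.1" --pt "0 0 0 -0.0024 -0.0361 0 0.1" --pt "0 0 0 -0.0024 -0.0361 0 0.1" --pt "0 0 0 -0.0024 -0.0361 0 0.1" --pt "0 0 0 -0.0024 -0.0361 0 0.1" --pt "0 0 0 -0.0024 -0.0361 0 0.1"

```text
time: 4.88
tool_pos: [0.4718, 0.0983, 0.1574]
tcp_rot: [0.042, 3.141, -0.0]
wrist_force: [0.5, -0.5, -2.0]
width: 0.291
grip_force: 39.9
```

Request:
drive_tool --pt "0 0 6.75 0 0 0 0.1" --pt "0 0 6.75 0 0 0 0.1" --pt "0 0 6.75 0 0 0 0.1" --pt "0 0 6.75 0 0 0 0.1" --pt "0 0 6.75 0 0 0 0.1" --pt "0 0 6.75 0 0 0 0.1" --pt "0 0 6.75 0 0 0 0.1" --pt "0 0 6.75 0 0 0 0.1"

```text
time: 5.55
tool_pos: [0.472, 0.0999, 0.1573]
tcp_rot: [-1.472, -2.775, 0.0]
wrist_force: [0.1, 0.2, -2.1]
width: 0.294
grip_force: 40.1
```

Request:
drive_tool --pt "0 0 6.75 0 0 0 0.1" --pt "0 0 6.75 0 0 0 0.1" --pt "0 0 6.75 0 0 0 0.1" --pt "0 0 6.75 0 0 0 0.1" --pt "0 0 0 0 0 0 0.1" --pt "0 0 0 0 0 0 0.1" --pt "0 0 0 0 0 0 0.1"

```text
time: 6.13
tool_pos: [0.4723, 0.0999, 0.1573]
tcp_rot: [-2.069, -2.364, 0.0]
wrist_force: [0.7, 0.3, -1.5]
width: 0.291
grip_force: 40.1
```

Run:
```python
from h import *
import pickle
ss=[show()]
p=cam("wrist");save(p,"w3.png")
T=[T_tool(status.read_state())[:3,3]]
for _ in range(3): read_camera("top");T.append(status.read_state()["tool_pos"])
print(np.mean(T,0).round(4))
p["T"][:3,3]+=np.mean(T,0)-ss[0]["tool_pos"];pickle.dump(p,open("w3.pkl","wb"))
```

```text
t 6.13 tcp [0.4723 0.0999 0.1573] yaw_y 7.61 z [-0. -0. -1.] q [ 0.16 -0.04  2.08 -0.    1.1   0.02] F [ 0.7  0.3 -1.5] w 0.291 g 40.1
[0.4724 0.1    0.1573]
```

View pics/w3.png

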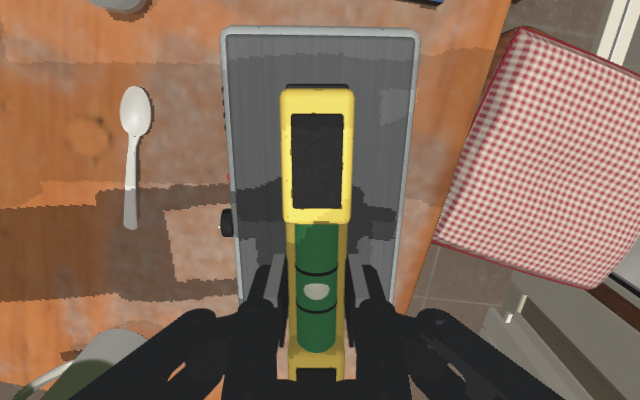

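The level is in hand along the plate, with the bubble at (316,291). The plate's rear corners are at (229,37) and (414,38), and its sides run to (242,290) and (392,290).

Run:
```python
from h import *
import pickle
p=pickle.load(open("w3.pkl","rb"))
C=onz(p,[(229,37),(414,38),(242,290),(392,290)],.0545);print(C.round(4),np.linalg.norm(C[0]-C[1]),np.linalg.norm(C[2]-C[3]))
r=(C[0]+C[1])/2
for i in(0,1):
    d=C[2+i]-C[i];print("ang side",np.degrees(np.arctan2(d[1],d[0])))
d=C[1]-C[0];a=np.arctan2(d[1],d[0])-np.pi/2;print("ang rear",np.degrees(a))
for g in (-82.7,-83.3): g=np.radians(g);print(r+.113*np.array([np.cos(g),np.sin(g),0]))
# level in hand: front pad corners
L=onz(p,[(285,92),(352,92),(284,222),(350,222)],.1573-.01+.034);print(L.round(4))
```

```text
[[0.3994 0.2022 0.0545]
 [0.5189 0.2177 0.0545]
 [0.4204 0.0129 0.0545]
 [0.543  0.0294 0.0545]] 0.12048054796375508 0.12370221333624576
ang side -83.66694802388578
ang side -82.69836419613472
ang rear -82.59651110961786
[0.47352192 0.09784519 0.0545    ]
[0.47234741 0.09770098 0.0545    ]
[[0.4497 0.177  0.1813]
 [0.4715 0.1799 0.1813]
 [0.4542 0.1313 0.1813]
 [0.4783 0.1345 0.1813]]
```

Request:
drive_tool --pt "0 0 0 0 0.001 0.03 0.1" --pt "0 0 0 0 0 0.03 0.1" --pt "0 0 0 0 0 0.02 0.1" --pt "0 0 0 0 0 0.007 0.1" --pt "0 0 0 0 0 0 0.1" --pt "0 0 0 0 0 0 0.1"

```text
time: 6.83
tool_pos: [0.4738, 0.1002, 0.0707]
tcp_rot: [2.072, 2.361, 0.0]
wrist_force: [0.2, 0.6, -2.1]
width: 0.287
grip_force: 40.1
```

Request:
drive_tool --pt "0 0 0 0 0 0.001 0.1" --pt "0 0 0 0 0 0.001 0.1" --pt "0 0 0 0 0 0 0.1" --pt "0 0 0 0 0 0 0.1"

```text
time: 7.17
tool_pos: [0.4743, 0.1002, 0.0693]
tcp_rot: [2.072, 2.36, 0.002]
wrist_force: [-0.1, -0.2, -2.1]
width: 0.291
grip_force: 40.2
```

Request:
drive_tool --pt "0 0 0 0 0 0.001 0.1" --pt "0 0 0 0 0 0.001 0.1" --pt "0 0 0 0 0 0 0.1" --pt "0 0 0 0 0 0 0.1"

```text
time: 7.5
tool_pos: [0.4733, 0.1001, 0.0662]
tcp_rot: [-2.072, -2.361, 0.0]
wrist_force: [0.3, -0.4, -2.1]
width: 0.292
grip_force: 40.2
```

Request:
drive_tool --pt "0 0 0 0 0 0.001 0.1" --pt "0 0 0 0 0 0.001 0.1" --pt "0 0 0 0 0 0 0.1" --pt "0 0 0 0 0 0 0.1"

```text
time: 7.83
tool_pos: [0.4733, 0.1001, 0.0641]
tcp_rot: [-2.072, -2.361, 0.0]
wrist_force: [0.8, 0.4, -1.2]
width: 0.292
grip_force: 40.2
```

Request:
drive_tool --pt "0 0 0 0 0 0.001 0.1" --pt "0 0 0 0 0 0 0.1" --pt "0 0 0 0 0 0 0.1"

```text
time: 8.08
tool_pos: [0.4734, 0.1001, 0.0632]
tcp_rot: [-2.073, -2.361, 0.0]
wrist_force: [0.2, -0.5, -2.4]
width: 0.292
grip_force: 40.2
```

Request:
drive_tool --pt "0 0 0 0 0 0 0.35" --pt "0 0 0 0 0 0 0.45" --pt "0 0 0 0 0 0 0.7" --pt "0 0 0 0 0 0 1" --pt "0 0 0 0 0 0 1" --pt "0 0 0 0 0 0 1"

```text
time: 8.58
tool_pos: [0.4736, 0.1001, 0.0634]
tcp_rot: [2.072, 2.361, 0.0]
wrist_force: [-0.9, -0.2, -0.3]
width: 0.983
grip_force: 0.0
```

Request:
drive_tool --pt "0 0 0 0 0 -0.02 1" --pt "0 0 0 0 0 -0.03 1" --pt "0 0 0 0 0 -0.03 1" --pt "0 0 0 0 0 -0.03 1" --pt "0 0 0 0 0 -0.03 1" --pt "0 0 0 0 0 -0.03 1" --pt "0 0 0 0 0 0 1" --pt "0 0 0 0 0 0 1"

```text
time: 9.25
tool_pos: [0.4752, 0.1004, 0.236]
tcp_rot: [2.07, 2.358, 0.007]
wrist_force: [0.0, -0.3, -0.8]
width: 0.998
grip_force: 0.0
```

Run:
```python
from h import *
import pickle
show()
p=cam("wrist");save(p,"w4.png");pickle.dump(p,open("w4.pkl","wb"));show()
```

```text
t 9.25 tcp [0.4752 0.1004 0.236 ] yaw_y 7.44 z [ 0.005  0.001 -1.   ] q [ 0.16 -0.11  1.99 -0.    1.25  0.03] F [ 0.  -0.3 -0.8] w 0.998 g 0.0
t 9.3 tcp [0.4738 0.1002 0.2338] yaw_y 7.44 z [ 0.002  0.    -1.   ] q [ 0.16 -0.11  2.    0.    1.25  0.03] F [-0.3  0.9 -0.6] w 0.997 g 0.0
```

View pics/w4.png

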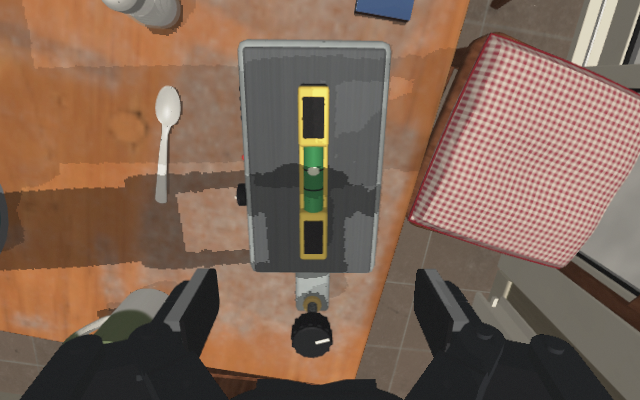

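The level lies centred on the plate, its bubble at (314,171), toward the rear with the lower line at (314,190). The knob is at (312,335).

```bash
cat >> h.py <<'E'
def bub(p,c,u,z=.083):
    """sample brightness along level centreline: returns positions (mm) along u from c, and rgb"""
    s=np.arange(-.03,.0301,.001);X=np.array([[c[0]+t*u[0],c[1]+t*u[1],z] for t in s])
    uv=np.float32(proj(p,X));im=cv2.GaussianBlur(p["color"],(3,3),0)
    return s,cv2.remap(im,uv[:,None,0],uv[:,None,1],cv2.INTER_LINEAR)[:,0],uv
E
python3 - <<'E'
from h import *
import pickle
ps=pickle.load(open("p0.pkl","rb"));t=ps["top"];s0=ps["scene"]
s=show();p=cam("wrist");pickle.dump(p,open("w5.pkl","wb"))
Z=.088
A=onz(p,[(313.5,118),(313.5,236.5)],Z);c=A.mean(0);d=(A[1]-A[0])[:2];L=np.hypot(*d);u=d/L
print("level c",c.round(4),"len",L,"ang",np.degrees(np.arctan2(u[1],u[0])))
S,v,uv=bub(p,c,u)
for a,b,w in zip(S,v,uv):print(int(round(a*1e3)),b.tolist(),w.round(0).tolist(),end=" | ")
print()
tk=np.array([386,113.5])/3.3+[330,110]
for w in((311.5,335),): print("knob",tri([(p,w),(t,tk)]),onz(p,[w],.099))
E
```

```text
t 9.3 tcp [0.4738 0.1002 0.2338] yaw_y 7.44 z [ 0.002  0.    -1.   ] q [ 0.16 -0.11  2.    0.    1.25  0.03] F [-0.3  0.9 -0.6] w 0.997 g 0.0
level c [0.4695 0.1017 0.088 ] len 0.10574751272431428 ang -82.63691809196986
-30 [209, 187, 88] [314.0, 145.0] | -29 [158, 160, 80] [314.0, 146.0] | -28 [101, 150, 85] [314.0, 147.0] | -27 [78, 151, 90] [314.0, 148.0] | -26 [75, 151, 91] [314.0, 150.0] | -25 [74, 151, 91] [314.0, 151.0] | -24 [74, 151, 91] [314.0, 152.0] | -23 [74, 151, 91] [314.0, 153.0] | -22 [74, 151, 91] [314.0, 154.0] | -21 [74, 151, 91] [314.0, 155.0] | -20 [74, 151, 91] [314.0, 157.0] | -19 [74, 151, 91] [314.0, 158.0] | -18 [75, 151, 91] [314.0, 159.0] | -17 [75, 151, 91] [314.0, 160.0] | -16 [74, 151, 91] [314.0, 161.0] | -15 [74, 151, 90] [314.0, 162.0] | -14 [74, 151, 90] [314.0, 163.0] | -13 [73, 148, 89] [314.0, 165.0] | -12 [80, 147, 92] [314.0, 166.0] | -11 [112, 154, 113] [314.0, 167.0] | -10 [142, 157, 132] [314.0, 168.0] | -9 [148, 151, 133] [314.0, 169.0] | -8 [146, 148, 131] [314.0, 170.0] | -7 [145, 146, 129] [314.0, 171.0] | -6 [144, 145, 128] [314.0, 172
[... 668 characters left out ...]
3, 83, 52] [314.0, 195.0] | 16 [42, 83, 51] [314.0, 196.0] | 17 [44, 86, 53] [314.0, 197.0] | 18 [49, 96, 59] [314.0, 199.0] | 19 [54, 106, 65] [314.0, 200.0] | 20 [56, 109, 67] [314.0, 201.0] | 21 [56, 110, 67] [314.0, 202.0] | 22 [56, 110, 67] [314.0, 203.0] | 23 [56, 109, 67] [314.0, 204.0] | 24 [56, 109, 67] [314.0, 205.0] | 25 [56, 109, 67] [314.0, 206.0] | 26 [56, 109, 67] [314.0, 207.0] | 27 [56, 109, 67] [314.0, 208.0] | 28 [56, 109, 67] [314.0, 209.0] | 29 [55, 109, 67] [314.0, 210.0] | 30 [56, 109, 66] [314.0, 211.0] | 
knob (array([ 0.49173394, -0.06352772,  0.08601697]), [np.float64(0.003241951388157015), np.float64(0.0032419513881571343)]) [[ 0.48736455 -0.05120661  0.099     ]]
```

Request:
drive_tool --pt "0 0 0 -0.033 0 0 1" --pt "0 0 0 -0.033 0 0 1" --pt "0 0 0 -0.033 -0.002 0 1" --pt "0 0 0 -0.033 0 0 1" --pt "0 0 0 -0.033 0 0 1" --pt "0 0 0 0 0 0.03 1" --pt "0 0 0 0 0 0 1" --pt "0 0 0 0 0 0 1"

```text
time: 10.02
tool_pos: [0.4899, -0.0635, 0.1997]
tcp_rot: [-2.069, -2.354, 0.006]
wrist_force: [-0.5, 0.4, 0.5]
width: 1.002
grip_force: 0.0
```

Run:
```python
from h import *
import pickle
show();p=cam("wrist");save(p,"w6.png");show();pickle.dump(p,open("w6.pkl","wb"))
print(proj(p,[[.493,-.065,.099],[.493,-.045,.099],[.493,-.085,.099]]))
```

```text
t 10.02 tcp [ 0.4899 -0.0635  0.1997] yaw_y 7.37 z [-0.008  0.002 -1.   ] q [-0.18 -0.05  2.01  0.    1.19 -0.31] F [-0.5  0.4  0.5] w 1.002 g 0.0
t 10.07 tcp [ 0.4912 -0.0632  0.2014] yaw_y 7.43 z [-0.005  0.001 -1.   ] q [-0.18 -0.05  2.01  0.    1.19 -0.31] F [-0.2  0.7 -0.4] w 1.001 g 0.0
[[323.65961131 202.31603001]
 [327.41838016 176.44586309]
 [320.07943188 226.93451725]]
```

View pics/w6.png

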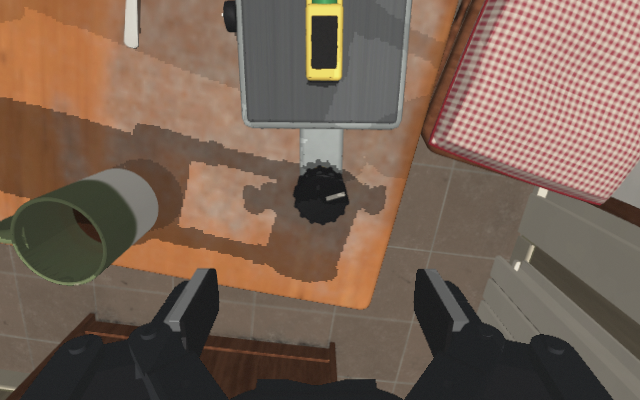

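The knob is at (321,198), within about 2 px of the predicted position, and the tool is right over its axis. I'll turn the wrist back to gain travel, then descend.

Request:
drive_tool --pt "0 0 -6.8 0 0 0 1" --pt "0 0 -6.8 0 0 0 1" --pt "0 0 -6.8 0 0 0 1" --pt "0 0 -6.8 0 0 0 1" --pt "0 0 -6.8 0 0 0 1" --pt "0 0 -6.8 0 0 0 1" --pt "0 0 -6.8 0 0 0 1" --pt "0 0 -6.8 0 0 0 1"

```text
time: 10.73
tool_pos: [0.4933, -0.0625, 0.2043]
tcp_rot: [0.752, 3.049, 0.0]
wrist_force: [-0.6, 0.0, 0.5]
width: 1.003
grip_force: 0.0
```

Request:
drive_tool --pt "0 0 -6.8 0 0 0 1" --pt "0 0 -6.8 0 0 0 1" --pt "0 0 -6.8 0 0 0 1" --pt "0 0 -6.8 0 0 0 1" --pt "0 0 -6.8 0 0 0 1" --pt "0 0 -6.8 0 0 0 1" --pt "0 0 -6.8 0 0 0 1" --pt "0 0 0 0 0 0 1"

```text
time: 11.4
tool_pos: [0.4933, -0.0626, 0.2043]
tcp_rot: [-0.538, 3.094, -0.0]
wrist_force: [1.4, -0.1, 0.9]
width: 1.001
grip_force: 0.0
```

Request:
drive_tool --pt "0 0 0 0 0 0.03 1" --pt "0 0 0 0 0 0.03 1" --pt "0 0 0 0 0 0.03 1" --pt "0 0 0 0 0 0.025 1" --pt "0 0 0 0 0 0.018 1" --pt "0 0 0 0 0 0 1" --pt "0 0 0 0 0 0 1"

```text
time: 11.98
tool_pos: [0.4922, -0.063, 0.0699]
tcp_rot: [0.528, -3.095, -0.001]
wrist_force: [0.1, 0.4, -0.5]
width: 0.998
grip_force: 0.0
```

```bash
python3 -c "
from h import *
show()"
```

```text
t 11.98 tcp [ 0.4922 -0.063   0.0699] yaw_y 109.38 z [-0.002  0.    -1.   ] q [-0.18  0.09  2.13  0.    0.92 -2.09] F [ 0.1  0.4 -0.5] w 0.998 g 0.0
```

Request:
drive_tool --pt "0 0 0 0 0 0.004 1" --pt "0 0 0 0 0 0 0.3" --pt "0 0 0 0 0 0 0.3" --pt "0 0 0 0 0 0 0.3" --pt "0 0 0 0 0 0 0.3" --pt "0 0 0 0 0 0 0.3" --pt "0 0 0 0 0 0 0.3" --pt "0 0 0 0 0 0 0.3" --force 50

```text
time: 12.65
tool_pos: [0.493, -0.0622, 0.0677]
tcp_rot: [-0.528, 3.096, 0.004]
wrist_force: [-3.5, 6.5, 7.8]
width: 0.454
grip_force: 49.9
```

Request:
drive_tool --pt "0 0 4 0 0 0 0.3" --pt "0 0 6 0 0 0 0.3" --pt "0 0 6 0 0 0 0.3" --pt "0 0 6 0 0 0 0.3" --pt "0 0 6 0 0 0 0.3" --pt "0 0 6 0 0 0 0.3" --pt "0 0 6 0 0 0 0.3" --pt "0 0 6 0 0 0 0.3"

```text
time: 13.32
tool_pos: [0.493, -0.0625, 0.0677]
tcp_rot: [-0.73, -3.055, -0.003]
wrist_force: [-3.2, 6.2, 8.7]
width: 0.459
grip_force: 49.9
```

Request:
drive_tool --pt "0 0 6 0 0 0 0.3" --pt "0 0 6 0 0 0 0.3" --pt "0 0 6 0 0 0 0.3" --pt "0 0 6 0 0 0 0.3" --pt "0 0 6 0 0 0 0.3" --pt "0 0 6 0 0 0 0.3" --pt "0 0 6 0 0 0 0.3" --pt "0 0 6 0 0 0 0.3"

```text
time: 13.98
tool_pos: [0.4928, -0.0628, 0.0677]
tcp_rot: [-1.909, -2.494, -0.002]
wrist_force: [-3.9, 5.2, 8.5]
width: 0.453
grip_force: 50.0
```

Request:
drive_tool --pt "0 0 4 0 0 0 0.3" --pt "0 0 0 0 0 0 0.3" --pt "0 0 0 0 0 0 0.3" --pt "0 0 0 0 0 0 0.6" --pt "0 0 0 0 0 0 1" --pt "0 0 0 0 0 0 1" --pt "0 0 0 0 0 0 1" --pt "0 0 0 0 0 0 1"

```text
time: 14.65
tool_pos: [0.4929, -0.0639, 0.0663]
tcp_rot: [1.989, 2.432, -0.0]
wrist_force: [-0.5, 0.4, -0.3]
width: 0.996
grip_force: 0.0
```

Request:
drive_tool --pt "0 0 0 0 0 -0.02 1" --pt "0 0 0 0 0 -0.03 1" --pt "0 0 0 0 0 -0.03 1" --pt "0 0 0 0.01 0 -0.03 1" --pt "0 0 0 0.03 0 -0.02 1" --pt "0 0 0 0.03 0 0 1" --pt "0 0 0 0.03 0 0 1" --pt "0 0 0 0.03 0 0 1"

```text
time: 15.32
tool_pos: [0.4672, 0.0646, 0.1972]
tcp_rot: [1.989, 2.43, 0.002]
wrist_force: [0.5, -0.1, -1.1]
width: 1.003
grip_force: 0.0
```

Request:
drive_tool --pt "0 0 0 0.03 0 0 1" --pt "0 0 0 0 0 0 1" --pt "0 0 0 0 0 0 1" --pt "0 0 0 0 0 0 1"

```text
time: 15.65
tool_pos: [0.4611, 0.0928, 0.1962]
tcp_rot: [1.988, 2.432, -0.001]
wrist_force: [-0.1, -0.5, 0.8]
width: 0.998
grip_force: 0.0
```

Run:
```python
from h import *
import pickle
show();p=cam("wrist");save(p,"w7.png");show();pickle.dump(p,open("w7.pkl","wb"))
v=cv2.resize(p["color"][60:320,220:420],None,fx=2.2,fy=2.2,interpolation=cv2.INTER_CUBIC);cv2.imwrite("pics/w7c.png",v[:,:,::-1])
c=np.array([.4705,.1]);g=np.radians(-82.6);S,v,uv=bub(p,c,[np.cos(g),np.sin(g)])
for a,b,w in zip(S,v,uv):print(int(round(a*1e3)),b.tolist(),int(w[1]),end="|")
```

```text
t 15.65 tcp [0.4611 0.0928 0.1962] yaw_y 11.49 z [ 0.    -0.001 -1.   ] q [ 0.15 -0.1   2.07 -0.    1.18 -0.05] F [-0.1 -0.5  0.8] w 0.998 g 0.0
t 15.7 tcp [0.4613 0.0924 0.1962] yaw_y 11.43 z [-0.    -0.001 -1.   ] q [ 0.15 -0.1   2.07 -0.    1.18 -0.05] F [ 0.2 -0.7  0.1] w 1.002 g 0.0
-30 [96, 185, 113] 149|-29 [94, 185, 113] 150|-28 [94, 185, 113] 152|-27 [94, 185, 113] 153|-26 [94, 185, 113] 154|-25 [92, 180, 109] 156|-24 [84, 167, 101] 157|-23 [79, 157, 95] 158|-22 [78, 156, 94] 160|-21 [78, 156, 95] 161|-20 [78, 156, 95] 162|-19 [77, 156, 94] 164|-18 [77, 155, 94] 165|-17 [77, 155, 94] 166|-16 [77, 155, 94] 167|-15 [77, 155, 94] 169|-14 [77, 155, 93] 170|-13 [76, 155, 93] 171|-12 [75, 153, 92] 173|-11 [65, 124, 78] 174|-10 [45, 74, 52] 175|-9 [38, 66, 45] 176|-8 [42, 81, 50] 178|-7 [46, 86, 55] 179|-6 [74, 104, 77] 180|-5 [127, 137, 116] 181|-4 [150, 151, 134] 183|-3 [150, 151, 134] 184|-2 [148, 149, 132] 185|-1 [147, 147, 131] 186|0 [145, 145, 129] 188|1 [136, 139, 122] 189|2 [102, 118, 96] 190|3 [58, 93, 63] 191|4 [44, 85, 52] 193|5 [43, 85, 52] 194|6 [43, 84, 51] 195|7 [40, 72, 46] 196|8 [32, 49, 36] 198|9 [34, 57, 39] 199|10 [41, 78, 49] 200|11 [43, 85, 52] 201|12 [43, 84, 51] 202|13 [42, 84, 51] 204|14 [43, 84, 52] 205|15 [43, 84, 52] 206|16 [43, 85, 52] 207|17 [42, 84, 51] 208|18 [43, 85, 52] 210|19 [43, 85, 52] 211|20 [43, 85, 52] 212|21 [43, 85, 52] 213|22 [43, 84, 52] 214|23 [43, 84, 52] 215|24 [43, 84, 52] 217|25 [43, 85, 52] 218|26 [44, 87, 53] 219|27 [47, 92, 57] 220|28 [53, 103, 64] 221|29 [70, 112, 66] 222|30 [114, 123, 64] 224|
```

View pics/w7c.png

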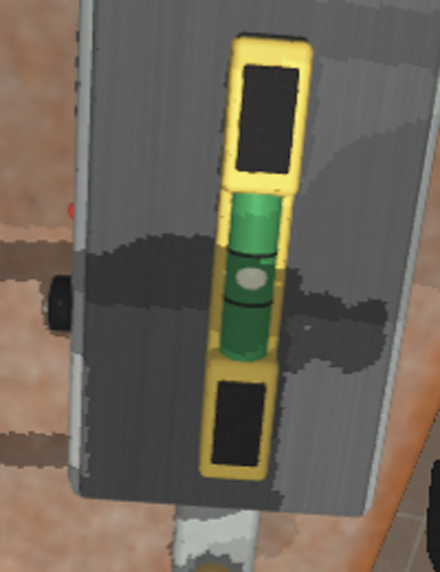

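The bubble is between the lines, at (250,278) against lines at 254 and 302 in the crop. I'll take a plumb view after settling, with the camera straight above the vial.

Request:
drive_tool --pt "0 0 0 -0.025 0 0 1" --pt "0 0 0 -0.025 0 0 1" --pt "0 0 0 -0.025 0 0 1" --pt "0 0 0 0 0 0 1" --pt "0 0 0 0 0 0 1" --pt "0 0 0 0 0 0 1" --pt "0 0 0 0 0 0 1" --pt "0 0 0 0 0 0 1"

```text
time: 16.37
tool_pos: [0.4758, 0.02, 0.1962]
tcp_rot: [-1.988, -2.432, 0.0]
wrist_force: [0.1, 0.6, -0.4]
width: 1.003
grip_force: 0.0
```

Request:
drive_tool --pt "0 0 0 0 0 0 1" --pt "0 0 0 0 0 0 1" --pt "0 0 0 0 0 0 1" --pt "0 0 0 0 0 0 1" --pt "0 0 0 0 0 0 1" --pt "0 0 0 0 0 0 1" --pt "0 0 0 0 0 0 1" --pt "0 0 0 0 0 0 1"

```text
time: 17.03
tool_pos: [0.476, 0.0196, 0.1963]
tcp_rot: [-1.989, -2.432, 0.0]
wrist_force: [0.4, -0.3, -0.3]
width: 0.998
grip_force: 0.0
```

```bash
cat >> h.py <<'E'
def bubrep(p,c=(.4705,.1),deg=-82.6):
    g=np.radians(deg);S,v,uv=bub(p,c,[np.cos(g),np.sin(g)]);v=v.astype(float)
    print(p["T"][:3,3].round(3))
    print("pix",uv[0].round(),uv[-1].round(),"R",[int(x) for x in v[:,0]],"G",[int(x) for x in v[:,1]])
    r=v[:,0]/v[:,1];w=np.clip(r-.7,0,None)*(abs(S)<.016);b=(w*S).sum()/w.sum();print("bubble",b*1e3,S[w>.1][[0,-1]]*1e3)
E
python3 - <<'E'
from h import *
import pickle
show();p=cam("wrist");save(p,"w8.png");bubrep(p)
E
```

```text
t 17.03 tcp [0.476  0.0196 0.1963] yaw_y 11.44 z [-0.  0. -1.] q [-0.01 -0.09  2.05  0.    1.18 -0.21] F [ 0.4 -0.3 -0.3] w 0.998 g 0.0
[0.458 0.1   0.339]
pix [338.  41.] [331. 129.] R [88, 87, 88, 87, 87, 87, 88, 88, 88, 87, 87, 87, 87, 89, 99, 101, 102, 102, 100, 84, 74, 94, 103, 115, 184, 241, 246, 246, 246, 246, 246, 240, 174, 107, 101, 101, 100, 86, 74, 90, 100, 101, 100, 101, 100, 100, 100, 100, 100, 100, 100, 99, 99, 99, 99, 99, 99, 99, 99, 131, 209] G [168, 167, 167, 167, 167, 168, 168, 168, 168, 167, 167, 167, 167, 172, 189, 193, 194, 194, 188, 137, 106, 173, 195, 201, 225, 244, 246, 246, 246, 246, 246, 243, 220, 197, 194, 194, 190, 148, 111, 161, 191, 193, 193, 193, 193, 193, 193, 193, 192, 193, 193, 192, 192, 191, 191, 191, 191, 192, 191, 193, 208]
bubble -2.047121000861984 [-6.  1.]
```

Settled, the bubble stands about 1 mm to the rear of the centre between the lines, which calls for about 11° more clockwise.

Request:
drive_tool --pt "0 0 0 -0.03 0 0 1" --pt "0 0 0 -0.03 0 0 1" --pt "0 0 0 -0.025 0 0 1" --pt "0 0 0 0 0 0.03 1" --pt "0 0 0 0 0 0.04 1" --pt "0 0 0 0 0 0.04 1" --pt "0 0 0 0 0 0.02 1" --pt "0 0 0 0 0 0 1"

```text
time: 17.75
tool_pos: [0.4877, -0.0631, 0.0608]
tcp_rot: [-1.983, -2.424, 0.009]
wrist_force: [-0.7, 0.2, -0.5]
width: 1.002
grip_force: 0.0
```

Request:
drive_tool --pt "0 0 0 0 0 0 0.3" --pt "0 0 0 0 0 0 0.3" --pt "0 0 0 0 0 0 0.3" --pt "0 0 0 0 0 0 0.3" --pt "0 0 0 0 0 0 0.3" --pt "0 0 0 0 0 0 0.3" --pt "0 0 0 0 0 0 0.3"

```text
time: 18.33
tool_pos: [0.4931, -0.0644, 0.0689]
tcp_rot: [1.987, 2.431, -0.001]
wrist_force: [-6.0, -2.1, 8.8]
width: 0.452
grip_force: 50.1
```

Request:
drive_tool --pt "0 0 5.5 0 0 0 0.3" --pt "0 0 6 0 0 0 0.3" --pt "0 0 0 0 0 0 0.3" --pt "0 0 0 0 0 0 0.3" --pt "0 0 0 0 0 0 0.6" --pt "0 0 0 0 0 0 1" --pt "0 0 0 0 0 0 1" --pt "0 0 0 0 0 0 1"

```text
time: 19.0
tool_pos: [0.4936, -0.0638, 0.067]
tcp_rot: [2.222, 2.219, 0.002]
wrist_force: [0.4, -0.0, 1.0]
width: 0.984
grip_force: 0.0
```

Request:
drive_tool --pt "0 0 0 0 0 -0.02 1" --pt "0 0 0 0 0 -0.03 1" --pt "0 0 0 0 0 -0.04 1" --pt "0 0 0 0 0 -0.04 1" --pt "0 0 0 0.03 0 0 1" --pt "0 0 0 0.03 0 0 1" --pt "0 0 0 0.025 0 0 1" --pt "0 0 0 0 0 0 1"

```text
time: 19.67
tool_pos: [0.4932, 0.0247, 0.1969]
tcp_rot: [-2.219, -2.223, -0.004]
wrist_force: [0.1, -0.5, 0.3]
width: 0.998
grip_force: 0.0
```

Request:
drive_tool --pt "0 0 0 0 0 0 1" --pt "0 0 0 0 0 0 1" --pt "0 0 0 0 0 0 1" --pt "0 0 0 0 0 0 1" --pt "0 0 0 0 0 0 1" --pt "0 0 0 0 0 0 1" --pt "0 0 0 0 0 0 1" --pt "0 0 0 0 0 0 1"

```text
time: 20.33
tool_pos: [0.493, 0.0209, 0.1962]
tcp_rot: [-2.223, -2.22, 0.0]
wrist_force: [0.3, -0.7, -0.8]
width: 0.996
grip_force: 0.0
```

Run:
```python
from h import *
import pickle
show();p=cam("wrist");save(p,"w9.png");bubrep(p)
print(onz(p,[(320,100)],.08))
pickle.dump(p,open("w9.pkl","wb"))
```

```text
t 20.33 tcp [0.493  0.0209 0.1962] yaw_y -0.09 z [-0. -0. -1.] q [-0.01 -0.06  2.02 -0.    1.18 -0.01] F [ 0.3 -0.7 -0.8] w 0.996 g 0.0
[0.491 0.103 0.339]
pix [280.  42.] [293. 130.] R [88, 88, 87, 88, 88, 87, 87, 87, 87, 87, 87, 87, 88, 88, 87, 86, 86, 87, 83, 67, 64, 82, 87, 86, 109, 187, 238, 244, 245, 245, 243, 240, 222, 147, 89, 85, 83, 69, 63, 77, 84, 85, 85, 84, 85, 85, 84, 84, 85, 85, 84, 83, 83, 83, 84, 83, 83, 83, 84, 129, 202] G [169, 168, 169, 169, 169, 169, 168, 169, 169, 169, 168, 168, 168, 169, 168, 168, 168, 168, 159, 104, 96, 153, 168, 167, 178, 216, 241, 245, 245, 245, 243, 240, 229, 194, 168, 167, 161, 118, 99, 144, 165, 166, 166, 166, 166, 166, 165, 165, 165, 166, 165, 164, 164, 164, 165, 164, 164, 164, 164, 171, 190]
bubble -1.210084221111027 [-5.  2.]
[[0.4939793  0.09114631 0.08      ]]
```

The bubble is now centred: lines at 19.6 and 37.9, bubble middle at 28.75 on the sampled scale. Next I'll turn the open gripper along the level so each finger comes down on a thumb pad.

Request:
drive_tool --pt "0 0 0 0.0265 -0.0066 0 1" --pt "0 0 0 0.0265 -0.0066 0 1" --pt "0 0 0 0.0265 -0.0066 0 1" --pt "0 0 6.9 0 0 0 1" --pt "0 0 6.9 0 0 0 1" --pt "0 0 6.9 0 0 0 1" --pt "0 0 6.9 0 0 0 1" --pt "0 0 6.9 0 0 0 1"

```text
time: 21.05
tool_pos: [0.4732, 0.1009, 0.1963]
tcp_rot: [2.785, 1.454, 0.0]
wrist_force: [0.9, -1.0, 0.1]
width: 1.002
grip_force: 0.0
```

Request:
drive_tool --pt "0 0 6.9 0 0 0 1" --pt "0 0 6.9 0 0 0 1" --pt "0 0 6.9 0 0 0 1" --pt "0 0 6.9 0 0 0 1" --pt "0 0 6.9 0 0 0 1" --pt "0 0 6.9 0 0 0 1" --pt "0 0 6.6 0 0 0 1" --pt "0 0 0 0 0 0 1"

```text
time: 21.72
tool_pos: [0.4732, 0.1008, 0.1963]
tcp_rot: [3.135, 0.2, 0.0]
wrist_force: [0.5, 0.1, 0.8]
width: 0.999
grip_force: 0.0
```

Request:
drive_tool --pt "0 0 0 0 0 0.03 1" --pt "0 0 0 0 0 0.03 1" --pt "0 0 0 0 0 0.03 1" --pt "0 0 0 0 0 0.01 1" --pt "0 0 0 0 0 0 1" --pt "0 0 0 0 0 0 1" --pt "0 0 0 0 0 0 1"

```text
time: 22.3
tool_pos: [0.4749, 0.101, 0.0981]
tcp_rot: [-3.135, -0.205, -0.005]
wrist_force: [0.3, -0.4, 0.6]
width: 1.002
grip_force: 0.0
```

Run:
```python
from h import *
show();p=cam("wrist");save(p,"w10.png");show()
```

```text
t 22.3 tcp [0.4749 0.101  0.0981] yaw_y -82.5 z [ 0.003  0.    -1.   ] q [ 0.16  0.03  2.13 -0.    0.97  1.6 ] F [ 0.3 -0.4  0.6] w 1.002 g 0.0
t 22.35 tcp [0.4751 0.1011 0.0984] yaw_y -82.52 z [ 0.004  0.001 -1.   ] q [ 0.16  0.03  2.13 -0.    0.97  1.6 ] F [ 0.2  0.2 -0.3] w 0.996 g 0.0
```

View pics/w10.png

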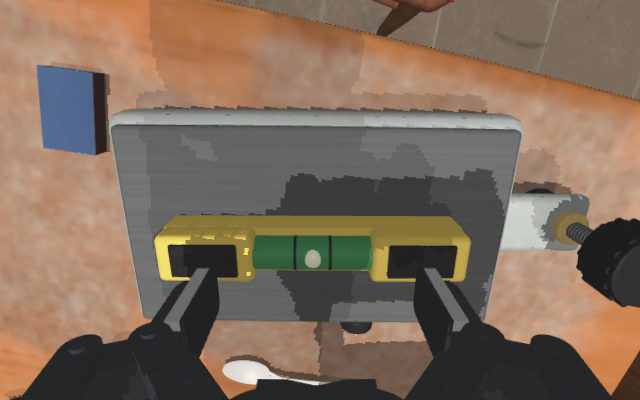

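The fingers are over both thumb pads, at (203,270) and (430,270), and the bubble at (313,259) sits between the lines at 296 and 330. I'll lower gently.

Request:
drive_tool --pt "0 0 0 0 0 0.006 1" --pt "0 0 0 0 0 0.004 1" --pt "0 0 0 0 0 0.002 1" --pt "0 0 0 0 0 0.002 1" --pt "0 0 0 0 0 0 1" --pt "0 0 0 0 0 0 1"

```text
time: 22.85
tool_pos: [0.4731, 0.1007, 0.0821]
tcp_rot: [3.135, 0.204, -0.001]
wrist_force: [0.1, 0.9, 0.1]
width: 1.001
grip_force: 0.0
```

Request:
drive_tool --pt "0 0 0 0 0 0.001 1" --pt "0 0 0 0 0 0.001 1" --pt "0 0 0 0 0 0.001 1" --pt "0 0 0 0 0 0 1" --pt "0 0 0 0 0 0 1"

```text
time: 23.27
tool_pos: [0.4732, 0.1007, 0.0792]
tcp_rot: [3.135, 0.204, -0.0]
wrist_force: [0.1, -0.6, -0.2]
width: 0.999
grip_force: 0.0
```

Request:
drive_tool --pt "0 0 0 0 0 0.001 1" --pt "0 0 0 0 0 0.001 1" --pt "0 0 0 0 0 0 1" --pt "0 0 0 0 0 0 1"

```text
time: 23.6
tool_pos: [0.4731, 0.1007, 0.0772]
tcp_rot: [3.135, 0.204, -0.0]
wrist_force: [-0.1, -0.5, 0.5]
width: 1.0
grip_force: 0.0
```

Request:
drive_tool --pt "0 0 0 0 0 0.001 1" --pt "0 0 0 0 0 0 1" --pt "0 0 0 0 0 0 1"

```text
time: 23.85
tool_pos: [0.4731, 0.1007, 0.0762]
tcp_rot: [3.135, 0.204, -0.0]
wrist_force: [0.9, -0.9, -0.4]
width: 1.0
grip_force: 0.0
```

Request:
drive_tool --pt "0 0 0 0 0 0.0005 1" --pt "0 0 0 0 0 0 1" --pt "0 0 0 0 0 0 1"

```text
time: 24.1
tool_pos: [0.4732, 0.1008, 0.0758]
tcp_rot: [-3.135, -0.204, 0.0]
wrist_force: [-0.3, -0.1, 0.0]
width: 1.001
grip_force: 0.0
```

Request:
drive_tool --pt "0 0 0 0 0 0.0005 1" --pt "0 0 0 0 0 0 1" --pt "0 0 0 0 0 0 1"

```text
time: 24.35
tool_pos: [0.4732, 0.1008, 0.0752]
tcp_rot: [3.135, 0.204, -0.0]
wrist_force: [0.6, 0.4, 0.1]
width: 0.998
grip_force: 0.0
```

Request:
drive_tool --pt "0 0 0 0 0 0.0005 1" --pt "0 0 0 0 0 0 1" --pt "0 0 0 0 0 0 1"

```text
time: 24.6
tool_pos: [0.4733, 0.1008, 0.0749]
tcp_rot: [3.135, 0.204, 0.0]
wrist_force: [-0.2, 0.6, 0.1]
width: 0.998
grip_force: 0.5
```

Request:
drive_tool --pt "0 0 0 0 0 0.0005 1" --pt "0 0 0 0 0 0 1" --pt "0 0 0 0 0 0 1"

```text
time: 24.85
tool_pos: [0.4734, 0.1008, 0.0749]
tcp_rot: [3.135, 0.204, 0.0]
wrist_force: [-1.4, -0.7, 5.3]
width: 1.006
grip_force: 2.5
```

Request:
drive_tool --pt "0 0 0 0 0 0.0004 1" --pt "0 0 0 0 0 0 1" --pt "0 0 0 0 0 0 1" --pt "0 0 0 0 0 0 1"

```text
time: 25.18
tool_pos: [0.4734, 0.1008, 0.0749]
tcp_rot: [3.135, 0.204, 0.0]
wrist_force: [-2.8, -0.7, 8.8]
width: 1.003
grip_force: 4.0
```

Request:
drive_tool --pt "0 0 0 0 0 0.0001 1" --pt "0 0 0 0 0 0 1" --pt "0 0 0 0 0 0 1" --pt "0 0 0 0 0 0 1" --pt "0 0 0 0 0 0 1" --pt "0 0 0 0 0 0 1" --pt "0 0 0 0 0 0 1" --pt "0 0 0 0 0 0 1"

```text
time: 25.85
tool_pos: [0.4734, 0.1008, 0.0749]
tcp_rot: [3.135, 0.204, 0.0]
wrist_force: [-2.9, -0.7, 8.5]
width: 1.001
grip_force: 4.3
```

Request:
drive_tool --pt "0 0 0 0 0 0 1" --pt "0 0 0 0 0 0 1" --pt "0 0 0 0 0 0 1" --pt "0 0 0 0 0 0 1" --pt "0 0 0 0 0 0 1" --pt "0 0 0 0 0 0 1" --pt "0 0 0 0 0 0 1" --pt "0 0 0 0 0 0 1"

```text
time: 26.52
tool_pos: [0.4734, 0.1008, 0.0749]
tcp_rot: [3.135, 0.204, 0.0]
wrist_force: [-3.9, -0.4, 8.9]
width: 0.998
grip_force: 4.3
```

Run:
```python
from h import *
p=cam("wrist")
F=[]
for _ in range(5): read_camera("top");F.append(status.read_state()["wrist_force"])
print(np.mean(F,0),np.std(F,0));show()
cv2.imwrite("pics/w11.png",cv2.resize(p["color"][180:400,140:500],None,fx=2,fy=2)[:,:,::-1])
```

```text
[-3.62418222 -0.50075175  8.59668093] [0.25713044 0.47919661 0.8235289 ]
t 26.82 tcp [0.4734 0.1008 0.0749] yaw_y -82.56 z [ 0. -0. -1.] q [ 0.16  0.06  2.15 -0.    0.93  1.6 ] F [-3.6 -0.6  8. ] w 1.0 g 4.3
```

View pics/w11.png

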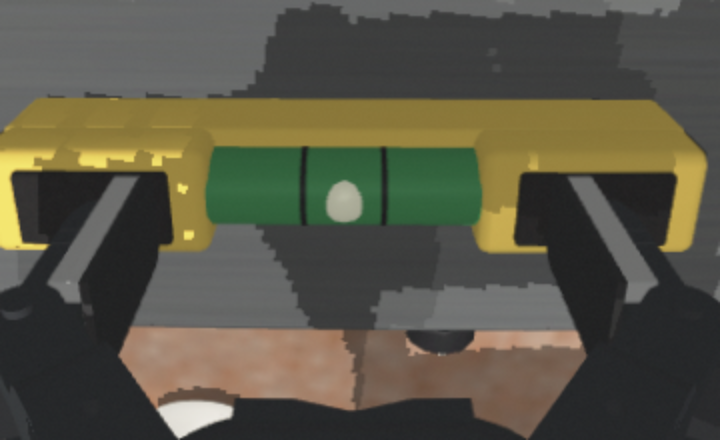

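Under load the bubble stays centred: 344.5 between lines at 305 and 384. Force averages 8.6 N, so I'll add a touch and hand in.

Request:
drive_tool --pt "0 0 0 0 0 0.00015 1" --pt "0 0 0 0 0 0 1" --pt "0 0 0 0 0 0 1" --pt "0 0 0 0 0 0 1" --pt "0 0 0 0 0 0 1" --pt "0 0 0 0 0 0 1"

```text
time: 27.32
tool_pos: [0.4734, 0.1008, 0.0748]
tcp_rot: [3.135, 0.204, 0.0]
wrist_force: [-4.7, -1.1, 10.8]
width: 0.999
grip_force: 4.9
```

Run:
```python
from h import *
F=[]
for _ in range(8): read_camera("top");F.append(status.read_state()["wrist_force"])
f=np.mean(F,0);print(f)
if 8.5<f[2]<12: print(workorder.finish_job())
```

```text
[-3.88023056 -0.71046977  9.36162021]
the job is handed in; nothing more can be done
None
```

I handed the job in at about 28 s: the yellow level lies lengthwise on the middle of the plate, the bubble was centred between the lines in the last close view under load, and the gripper is still pressing down with about 9.4 N.

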